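Gate the fittings tray and gather the nuts in its low corner

ROBOT

A 6-joint arm with a two-finger parallel gripper is mounted at the origin on the work surface. World frame = base frame: x ahead of the robot, y to its left, z up, the work surface at z = 0. Lengths are in mm, angles in rad, forces in N, time in s.
With the tool pointing down it reaches from about 350 to 800 mm from the base axis. Payload 7.3 kg.
Tool frame: the origin (TCP) lies midway between the tips of the shut fingers; the grasp point (between the pads) lies 19 mm behind it (r.grip_depth is the distance from the TCP to the grasp point, in mm); z points along the fingers, y is the line along which they close (so a half turn about z gives the same grasp; the last joint's range is limited). The gripper opens to 85 mm and grips with 20 to 120 N. Pads are 22 mm wide; open, the fingers measure 114 mm over their backs; the gripper's body (76 mm by 85 mm) begins 54 mm behind the grasp point. The pads swing forward as they close: fully open they stand 13 mm farther back than shut.
Start: joints at [0.956, 0.342, 1.524, -0, 1.275, -0.146], TCP at [237.193, 468.385, 231.322] pointing down, gripper open.
Joint ranges: [-2.53, 2.53], [-0.77, 2.02], [0.04, 2.7], [-1, 4.14], [0.28, 2.66], [-3.11, 3.11]. Speed limits (rad/s): [2.57, 2.57, 3.14, 3.14, 3.14, 3.14].

INTERFACE

Orientations are given as a unit quaternion [w, x, y, z].
In Python, from plant import get_obs, viewer, workorder, r gives the robot as it stands.
- The arm moves only by the tool apply_moves, never from a script. Its argument "steps" is a list of rows, each an object with "offset": the shift along the world's x, y, z in units of 25 mm (1.0 is 25 mm), a list of three; "dr": the turn, a rotation vector about the world's x, y, z in units of 6 degrees (1.0 is 6 degrees), a list of three. In form: [{"offset": [tx, ty, tz], "dr": [wx, wy, wz]}, ...]. A call has 1 to 12 rows; each row is the pose to reach, as a shift and turn from the pose commanded when the call began; what a row does not reach only later rows make up. A row lasts 1/12 s, in which the tool goes at most 41.7 mm and 7.16 degrees, less where a joint would pass 70% of its speed; a pose out of reach is approached as far as the arm can. A call with a gripper value outside its range is refused whole. "fingers" is the gripper's target within -1 to 1 (fully open at 1, half-way at 0, shut at -1), set as the call begins (left out, the last holds). The fingers move at their own pace and stop on an object; the grip force is fixed at half the most. Time passes only in rows, so rows that repeat a pose let the fingers close. It gives the time, the measured TCP pose, the force, the opening and the grip force at its end, in the units of the state.
- get_obs(): the state, without advancing time (a new reading comes with each control period).
- viewer.capture(name): name is "side" or "top"; returns the picture (420x560x3 uint8, blue, green, red); there is no depth.
- viewer.camera_model(name): a dict with "vfov" (degrees; the focal length in pixels is half the picture's height over the tangent of half this angle, whatever the lens; pixels are square), "cx", "cy" (the principal point, pixels), "extrinsics" (4x4, takes a point from world to camera coordinates). Camera axes: x right, y down, z forward; pixel columns grow to the right and rows downward; lengths in mm; the calibration is good to about 2 mm. A picture is of the moment at which its call begins. camera_model takes no time and is no camera call.
- workorder.job_done(): hands the job in; it is judged then, once.
The state is a dict: "time": time; "q": joint angles; "joint_vel": joint speeds; "effort": joint torques, N m; "eef_pos": TCP position; "eef_rot": TCP orientation; "contact_force": force on the tool from outside, world axes, zero at the start; "wrist_torque": the same for the moment, N m; "gripper_width": opening from 0.0 (shut) to 1.0 (fully open); "grasp_force": force on a finger pad.
Only numpy, scipy, OpenCV 4.12 (cv2) and the standard library are available. Lean on these libraries where they do the work, as an engineer would, in place of code of your own. Each camera call takes 0.05 s, during which the arm holds its last target. There are 200 camera calls.

TASK

Shut the pour mouth of the light grey fittings tray first, while the tray stands flat: set the loose grey gate block upright into its pocket and press it fully home, its shoulders flush with the tray's rim. Then take the tray by its lifting tab and raise that corner until the tray leans about 30 degrees and all five nuts have slid together into the gated corner diagonally opposite the tab. Finish while still holding the tray tilted like this by the gripper, and leave the other things on the bench where they are.

Things in the scene. Friction and masses are not known exactly. Their poses are not given: they have to be found in the camera images.
- tray: open light grey plastic tray, loose, 0.35 kg, slick inside: 150 (x) x 140 (y) x 45 mm high, walls 6, floor 4 mm thick. Origin: centre of that box's underside, z up. The -x wall has a 28 mm wide full-height pour mouth at its -y end (y -64 to -36 mm); outside it is the gate's pocket, 45 mm high, reaching x -98 mm, y -76 to -24 mm. Lifting tab at the +x, +y corner; the pocket corner may stay on the bench.
- slot (a point): middle of the floor of the gate's pocket, 4 mm above the tray's underside, at x -84, y -50 mm in the tray's frame; axes as the tray's. The pocket is open at the top, level with the rim 41 mm above this point, and is 18 mm (x) by 40 mm (y), so the gate has 2 mm all round. Its middle 28 mm are open inward (the mouth) and outward.
- corner (a point): inside corner of the tray by the pour mouth, where the nuts must gather: on the inner floor at x -69, y -64, z 4 mm in the tray's frame.
- tab (a point): top centre of the lifting tab, at x 76, y 71, z 78 mm in the tray's frame: an upright plate 10 mm thick, 38 mm long, reaching 33 mm above the rim. Its length runs level at 0.70 rad from the tray's x axis towards its y axis (the line from the pocket to the tab); grip it across its 10 mm thickness.
- heel (a point): the tray's outermost lower edge point under the gate pocket, at x -98, y -76, z 0 mm in the tray's frame: the point on which the tray rests and pivots when the tab is raised straight over the diagonal.
- gate: loose light grey plastic gate block, 60 g, standing upright on the bench at first. Origin: centre of its underside, z up. Body 14 (x) x 36 (y) x 41 mm high, foot tapering 2.5 mm a side over the lowest 8 mm; on it a grip lug 14 (x) x 26 (y) mm from 41 to 71 mm height. Its shoulders beside the lug come level with the tray's rim when home. Fits either way round, its x along the tray's x.
- nut1: one of five alike steel hex nuts loose in the tray, 20 mm across flats, 10 mm high, 18 g, lying flat, dark bore; origin: centre of its underside. They slide freely once the tray leans some 25 degrees.
- nut2: one of five alike steel hex nuts loose in the tray, 20 mm across flats, 10 mm high, 18 g, lying flat, dark bore; origin: centre of its underside. They slide freely once the tray leans some 25 degrees.
- nut3: one of five alike steel hex nuts loose in the tray, 20 mm across flats, 10 mm high, 18 g, lying flat, dark bore; origin: centre of its underside. They slide freely once the tray leans some 25 degrees.
- nut4: one of five alike steel hex nuts loose in the tray, 20 mm across flats, 10 mm high, 18 g, lying flat, dark bore; origin: centre of its underside. They slide freely once the tray leans some 25 degrees.
- nut5: one of five alike steel hex nuts loose in the tray, 20 mm across flats, 10 mm high, 18 g, lying flat, dark bore; origin: centre of its underside. They slide freely once the tray leans some 25 degrees.
- jar: bystander: amber jar with black lid, 60 mm across, 85 mm high; origin under its centre. Leave alone.
- beaker: bystander: glass beaker, 68 mm across, 85 mm high; origin under its centre. Leave alone.
- wash_bottle: bystander: white bottle, 68 mm across, 150 mm high; origin under its centre. Leave alone.
- wrench: bystander: steel wrench 160 mm long lying flat. Leave alone.
- screwdriver: bystander: screwdriver 190 mm long lying flat. Leave alone.

How it is judged (in metres and radians):
On the way, in this order (a step that is already met when the one before it is completed fails the run):
1. the gate is pressed fully home in its pocket while the tray stands flat (z of gate in the frame of slot between -0.003 and 0.003 m and x of gate in the frame of slot between -0.004 and 0.004 m and y of gate in the frame of slot between -0.004 and 0.004 m and angle between the z axis of gate and the z axis of tray, either way round below 0.1 rad and angle between gate's own z axis and vertical below 1.2 rad and angle between tray's own z axis and vertical below 0.1 rad), for 0.2 s.
2. the tray is tilted by the gripper and all nuts have slid into the gated corner (z of gate in the frame of slot between -0.003 and 0.003 m and x of gate in the frame of slot between -0.004 and 0.004 m and y of gate in the frame of slot between -0.004 and 0.004 m and angle between the z axis of gate and the z axis of tray, either way round below 0.1 rad and angle between gate's own z axis and vertical below 1.2 rad and angle between tray's own z axis and vertical between 0.3 and 0.9 rad and distance between each of nut1, nut2, nut3, nut4, nut5 and corner below 0.075 m and contact force between the fingers and tray above 1 N), for 0.3 s.
At the end, for the whole second after the job is handed in: The gripper still holds the tray (1 N or more) at rest, tilted 17 to 51 degrees, touching no bystander; the gate is home (within 3 mm of the pocket's floor, 4 mm sideways, upright in it); every nut lies still within 75 mm of the tray's gated inside corner (all of step 2 and contact force between tray and jar below 0.3 N and contact force between tray and beaker below 0.3 N and contact force between tray and wash_bottle below 0.3 N and contact force between tray and wrench below 0.3 N and contact force between tray and screwdriver below 0.3 N and linear speed of each of tray, nut1, nut2, nut3, nut4, nut5 below 0.03 m/s); the arm keeps its last pose, push and grip.
It fails at once if the jar is pushed or knocked from its place (30 mm) (distance of jar from where it was at the start of the episode above 0.03 m).
It fails at once if the beaker is pushed or knocked from its place (30 mm) (distance of beaker from where it was at the start of the episode above 0.03 m).
It fails at once if the wash bottle is pushed or knocked from its place (30 mm) (distance of wash_bottle from where it was at the start of the episode above 0.03 m).
It fails at once if the wrench is pushed or knocked from its place (30 mm) (distance of wrench from where it was at the start of the episode above 0.03 m).
It fails at once if the screwdriver is pushed or knocked from its place (30 mm) (distance of screwdriver from where it was at the start of the episode above 0.03 m).
It also fails if it takes over 67 s, if anything falls off the work surface, if the arm or the gripper's body presses on something with over 40 N, if the wrist force passes 120 N, or if a joint passes its speed limit or range.

## Working session

There is one attempt and no reset: what is moved stays moved. The work goes in short steps, Python scripts to look and compute and a tool call to move; the robot and the scene stay as the last step left them, time stands still between calls to the robot, and variables do not carry over. Pictures are saved under pics/ and viewed, at most 10 in all, crops included, and the job is handed in when it is done.

Besides the shell and the picture viewer there is one more tool, called after ">>>" by a JSON object that holds its "name" and its "arguments". apply_moves: Moves the arm, as the interface text tells. Its arguments: {"type":"object","properties":{"steps":{"type":"array"},"fingers":{"type":"number"}},"required":["steps"]}

```bash
mkdir -p pics; ls; python3 - <<'E'
from plant import get_obs, viewer
import cv2
for n in("top","side"):
    cv2.imwrite(f"pics/{n}0.png",viewer.capture(n)); print(n,viewer.camera_model(n))
print(get_obs())
E
```

```text
pics
top {'vfov': 49.98751026358568, 'cx': 281.7344119057087, 'cy': 210.05862166154603, 'extrinsics': array([[ 3.14864409e-02, -9.99501556e-01, -2.28987767e-03,
         5.32070116e+01],
       [-9.74613818e-01, -3.01941673e-02, -2.21847283e-01,
         5.67448381e+02],
       [ 2.21667564e-01,  9.21692779e-03, -9.75078735e-01,
         1.17912242e+03],
       [ 0.00000000e+00,  0.00000000e+00,  0.00000000e+00,
         1.00000000e+00]])}
side {'vfov': 52.00512796443269, 'cx': 281.39750334024427, 'cy': 204.19545115000716, 'extrinsics': array([[-9.68791239e-01, -2.47585560e-01, -1.20385537e-02,
         5.48894299e+02],
       [-1.74360415e-01,  7.15175426e-01, -6.76847513e-01,
         1.24898441e+02],
       [ 1.76187348e-01, -6.53624893e-01, -7.36024808e-01,
         9.39932278e+02],
       [ 0.00000000e+00,  0.00000000e+00,  0.00000000e+00,
         1.00000000e+00]])}
{'time': 0.1, 'q': array([ 9.56019727e-01,  3.42662980e-01,  1.52495675e+00, -6.48040900e-07,
        1.27546984e+00, -1.45979991e-01]), 'joint_vel': array([ 0.00142907, -0.00228084, -0.00218134, -0.00060387, -0.00012829,
        0.00036408]), 'effort': array([ 1.88012462e-03, -4.34449446e+01, -2.46490699e+01, -2.55445457e-04,
        4.68948099e-03,  2.67652678e-05]), 'eef_pos': array([236.94242632, 468.04756824, 230.67802783]), 'eef_rot': array([-2.77594417e-04,  2.32257629e-01,  9.72654015e-01, -6.95078654e-04]), 'contact_force': array([0.08754627, 1.3068676 , 0.30819286]), 'wrist_torque': array([-0.03622635, -0.01515086, -0.03248583]), 'grasp_force': 0.0, 'gripper_width': 0.9975608935931553}
```

View pics/top0.png

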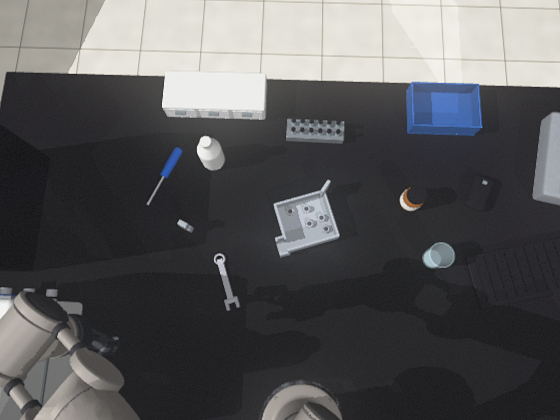

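View pics/side0.png

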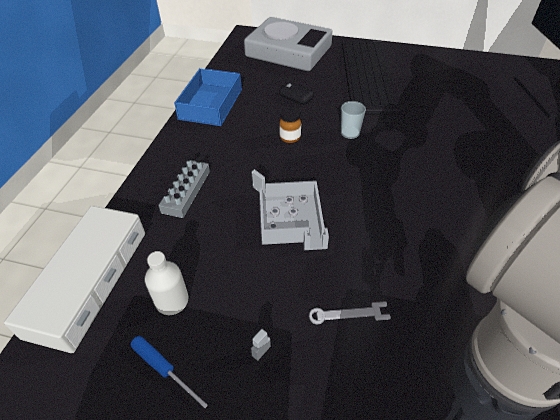

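The top view shows the tray at about (307,220), its tab at (327,187), the pocket at (283,247) and the gate at (185,226). In the side view the gate is at (260,345) and the tray at (292,212). Next I'll enlarge both.

```bash
python3 - <<'E'
import cv2,numpy as np
t=cv2.imread("pics/top0.png");s=cv2.imread("pics/side0.png")
c=lambda i,x,y,w,h,k:cv2.resize(i[y:y+h,x:x+w],None,fx=k,fy=k,interpolation=cv2.INTER_CUBIC)
a=np.zeros((600,800,3),np.uint8)
p=c(t,265,170,90,95,6);a[:570,:540]=p
p=c(t,170,212,32,28,8);a[:224,540:796]=p
cv2.imwrite("pics/c1.png",a)
b=np.zeros((600,800,3),np.uint8)
p=c(s,245,160,90,95,6);b[:570,:540]=p
p=c(s,244,322,32,44,8);b[:352,540:796]=p
cv2.imwrite("pics/c2.png",b)
E
```

```text
(no output)
```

View pics/c1.png

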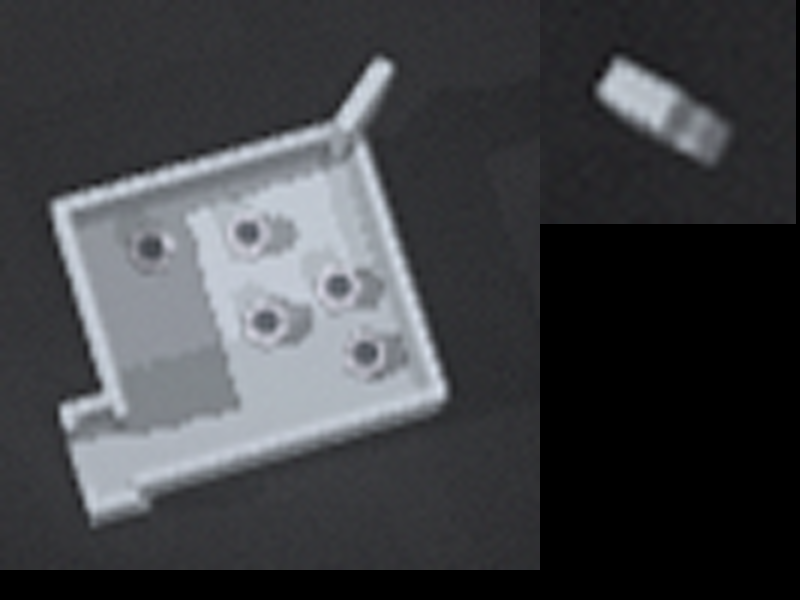

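View pics/c2.png

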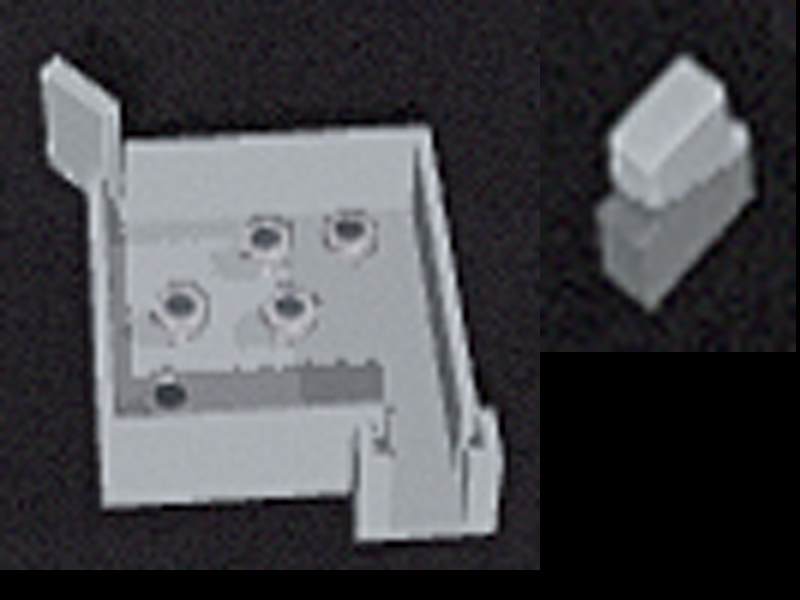

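```bash
cat >h.py <<'E'
import numpy as np
from plant import viewer
from scipy.optimize import least_squares
CM={n:viewer.camera_model(n) for n in("top","side")}
def proj(n,P):
    m=CM[n];E=m["extrinsics"];f=210/np.tan(np.radians(m["vfov"]/2))
    c=np.atleast_2d(P)@E[:3,:3].T+E[:3,3]
    return c[:,:2]/c[:,2:]*f+[m["cx"],m["cy"]]
def T(p,P,z=0):
    c,s=np.cos(p[2]),np.sin(p[2]);P=np.atleast_2d(P).astype(float)
    return np.c_[p[0]+c*P[:,0]-s*P[:,1],p[1]+s*P[:,0]+c*P[:,1],P[:,2]+z]
def crop(uv,o,k,off=(0,0)): return (np.array(uv,float)-off+.5)/k-.5+o
def fit(p0,obs):
    def res(p): return np.concatenate([(proj(n,T(p,P))-uv).ravel() for n,P,uv in obs])
    s=least_squares(res,p0,loss="soft_l1",f_scale=.7); return s.x,res(s.x).reshape(-1,2)
E
python3 - <<'E'
from h import *
np.set_printoptions(precision=2,suppress=True)
f=np.array([76+19*np.cos(.7),71+19*np.sin(.7),78])
to=[((-75,70,45),(52,203)),((75,-70,45),(447,395)),((-98,-24,45),(62,405)),(f,(384,62))]
so=[((75,-70,45),(430,125)),((-98,-76,0),(495,533)),((-98,-24,0),(357,540)),((-75,70,0),(103,507)),(f,(50,60))]
obs=[("top",[np.array(a) for a,_ in to],crop([b for _,b in to],(265,170),6)),("side",[np.array(a) for a,_ in so],crop([b for _,b in so],(245,160),6))]
p,r=fit([520,0,-1.3],obs);print("tray",p,np.degrees(p[2]));print(r.T)
for n,v in(("slot",(-84,-50,4)),("tab",(76,71,78)),("heel",(-98,-76,0)),("corner",(-69,-64,4))):print(n,T(p,v))
to=[((7,13,71),(620,57)),((-7,13,71),(597,92)),((7,-18,41),(733,130)),((-7,-18,41),(715,163))]
so=[((7,-13,71),(685,55)),((-7,-13,71),(727,92)),((7,13,71),(610,142)),((-4.5,15.5,0),(650,312)),((-7,-18,41),(748,133)),((7,18,41),(597,210)),((-7,-18,8),(757,195))]
obs=[("top",[np.array(a) for a,_ in to],crop([b for _,b in to],(170,212),8,(540,0))),("side",[np.array(a) for a,_ in so],crop([b for _,b in so],(244,322),8,(540,0)))]
g,r=fit([500,280,-.6],obs);print("gate",g,np.degrees(g[2]));print(r.T)
E
```

```text
tray [544.8    2.59  -1.26] -71.91111126825423
[[-0.04  0.26 -0.3   0.53 -0.2  -0.14 -0.1   0.13 -0.41]
 [ 0.05  0.46  0.37 -0.06  0.22 -0.13  0.09 -0.06  0.18]]
slot [[471.19  66.92   4.  ]]
tab [[635.89 -47.61  78.  ]]
heel [[442.13  72.15   0.  ]]
corner [[462.54  48.31   4.  ]]
gate [517.94 341.31  -6.75] -386.7420577482606
[[-0.27 -0.08 -2.5  -2.85  0.04  0.61 -0.7   0.26  0.43  0.05 -0.14]
 [ 0.36  0.41 -1.39 -1.17 -0.52 -0.32 -0.9  -0.22  0.13  0.08  0.25]]
```

```bash
python3 - <<'E'
from h import *
np.set_printoptions(precision=2,suppress=True)
to=[((7,13,71),(620,57)),((-7,13,71),(597,92)),((7,-18,8),(733,130)),((-7,-18,8),(715,165))]
so=[((7,-13,71),(685,55)),((-7,-13,71),(727,92)),((7,13,71),(610,142)),((-4.5,15.5,0),(650,312)),((-7,-18,41),(748,133)),((7,18,41),(597,210)),((-7,-18,8),(757,195))]
obs=[("top",[np.array(a) for a,_ in to],crop([b for _,b in to],(170,212),8,(540,0))),("side",[np.array(a) for a,_ in so],crop([b for _,b in so],(244,322),8,(540,0)))]
g,r=fit([500,280,-.6],obs);print("gate",g,np.degrees(g[2]));print(r.T)
from scipy.spatial.transform import Rotation as R
from plant import get_obs
q=get_obs()["eef_rot"]; m=R.from_quat(q,scalar_first=True).as_matrix();print(m, np.degrees(np.arctan2(m[1,1],m[0,1])))
E
```

```text
gate [518.3  341.49 -38.15] -2185.713966640908
[[-0.41 -0.14 -0.25 -0.45 -0.33  0.33 -0.88  0.18  0.12 -0.09 -0.44]
 [ 0.28  0.37  0.51  0.42 -0.5  -0.41 -0.72 -0.11  0.02  0.29  0.14]]
[[-0.89  0.45 -0.  ]
 [ 0.45  0.89 -0.  ]
 [ 0.   -0.   -1.  ]] 63.139952919194506
```

>>> {"name": "apply_moves", "arguments": {"steps": [{"offset": [11.25, -5.05, -4.4], "dr": [0, 0, -14.8]}, {"offset": [11.25, -5.05, -4.4], "dr": [0, 0, -14.8]}, {"offset": [11.25, -5.05, -4.4], "dr": [0, 0, -14.8]}, {"offset": [11.25, -5.05, -4.4], "dr": [0, 0, -14.8]}, {"offset": [11.25, -5.05, -4.4], "dr": [0, 0, -14.8]}, {"offset": [11.25, -5.05, -4.4], "dr": [0, 0, -14.8]}, {"offset": [11.25, -5.05, -4.4], "dr": [0, 0, -14.8]}, {"offset": [11.25, -5.05, -4.4], "dr": [0, 0, -14.8]}, {"offset": [11.25, -5.05, -4.4], "dr": [0, 0, -14.8]}, {"offset": [11.25, -5.05, -4.4], "dr": [0, 0, -14.8]}, {"offset": [11.25, -5.05, -4.4], "dr": [0, 0, -14.8]}, {"offset": [11.25, -5.05, -4.4], "dr": [0, 0, -14.8]}], "fingers": 1}}

```text
time: 1.1
eef_pos: [518.4, 341.7, 120.4]
eef_rot: [-0.0, 0.835, 0.55, -0.001]
contact_force: [0.5, -0.4, -0.4]
gripper_width: 0.995
grasp_force: 0.0
```

>>> {"name": "apply_moves", "arguments": {"steps": [{"offset": [0, 0, 0], "dr": [0, 0, 0]}, {"offset": [0, 0, 0], "dr": [0, 0, 0]}, {"offset": [0, 0, 0], "dr": [0, 0, 0]}, {"offset": [0, 0, 0], "dr": [0, 0, 0]}]}}

```text
time: 1.43
eef_pos: [518.3, 342.2, 121.3]
eef_rot: [0.0, 0.832, 0.554, -0.0]
contact_force: [0.5, -0.4, -0.3]
gripper_width: 0.998
grasp_force: 0.0
```

```bash
cat >>h.py <<'E'
def state():
    from plant import get_obs
    from scipy.spatial.transform import Rotation as R
    o=get_obs();m=R.from_quat(o["eef_rot"],scalar_first=True).as_matrix()
    np.set_printoptions(precision=2,suppress=True)
    print("t",o["time"],"tcp",o["eef_pos"],"phi",np.degrees(np.arctan2(m[1,1],m[0,1])),"toolz",m[:,2],"F",o["contact_force"],"w",o["gripper_width"],"g",o["grasp_force"],"q",o["q"])
E
python3 -c "
from h import *
import cv2
state()
im=viewer.capture('side');a=im[270:390,190:350]
cv2.imwrite('pics/s1.png',cv2.resize(a,None,fx=5,fy=5,interpolation=cv2.INTER_CUBIC))"
```

```text
t 1.4333 tcp [518.33 342.18 121.25] phi -22.652301165047252 toolz [-0. -0. -1.] F [ 0.54 -0.41 -0.25] w 0.998076848829131 g 0.0 q [ 0.46  0.61  1.39 -0.    1.14  0.86]
```

>>> {"name": "apply_moves", "arguments": {"steps": [{"offset": [0, 0, 0], "dr": [0, 0, -0.5]}, {"offset": [0, 0, -1], "dr": [0, 0, -0.5]}, {"offset": [0, 0, -2], "dr": [0, 0, -0.5]}, {"offset": [0, 0, -2.95], "dr": [0, 0, -0.5]}, {"offset": [0, 0, -2.95], "dr": [0, 0, -0.5]}, {"offset": [0, 0, -2.95], "dr": [0, 0, -0.5]}], "fingers": 0}}

```text
time: 1.98
eef_pos: [517.8, 341.9, 46.8]
eef_rot: [-0.0, 0.847, 0.532, -0.001]
contact_force: [0.0, 1.0, -0.3]
gripper_width: 0.499
grasp_force: 0.0
```

```bash
python3 -c "
from h import *
import cv2
state()
im=viewer.capture('side');a=im[290:390,200:330]
b=viewer.capture('top')[180:270,130:260]
k=lambda a:cv2.resize(a,None,fx=4,fy=4,interpolation=cv2.INTER_CUBIC)
x=np.zeros((400,800,3),np.uint8);a=im[290:390,210:310];b=b[:,:];x[:,:400]=k(a);c=k(b[0:90,10:110]);x[:360,400:]=c
cv2.imwrite('pics/s2.png',x)"
```

```text
t 1.9833 tcp [517.75 341.86  46.8 ] phi -25.749368054136067 toolz [-0. -0. -1.] F [ 0.04  0.99 -0.3 ] w 0.49886990245886476 g 0.0 q [ 0.46  0.7   1.46 -0.    0.99  0.91]
```

View pics/s2.png

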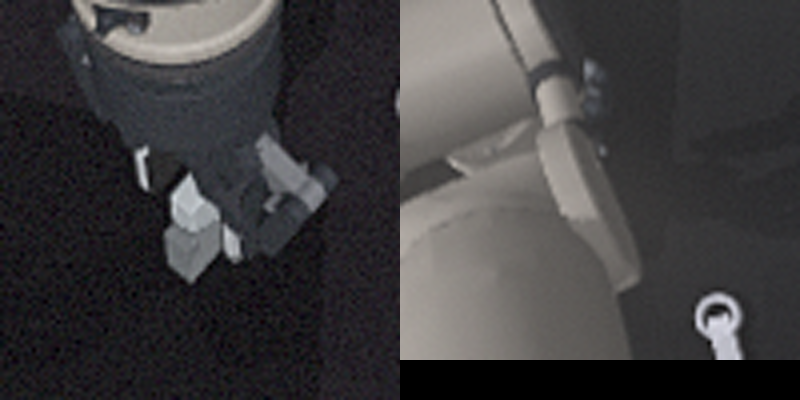

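The side crop shows the lug at (195,205), between the pads at (143,168) and (232,242), so I can close.

>>> {"name": "apply_moves", "arguments": {"steps": [{"offset": [0, 0, 0], "dr": [0, 0, 0]}, {"offset": [0, 0, 0], "dr": [0, 0, 0]}, {"offset": [0, 0, 0], "dr": [0, 0, 0]}, {"offset": [0, 0, 0], "dr": [0, 0, 0]}, {"offset": [0, 0, 0], "dr": [0, 0, 0]}, {"offset": [0, 0, 0], "dr": [0, 0, 0]}, {"offset": [0, 0, 0], "dr": [0, 0, 0]}, {"offset": [0, 0, 0], "dr": [0, 0, 0]}, {"offset": [0, 0, 0], "dr": [0, 0, 0]}, {"offset": [0, 0, 0], "dr": [0, 0, 0]}], "fingers": -1}}

```text
time: 2.92
eef_pos: [519.4, 342.6, 49.2]
eef_rot: [0.0, 0.847, 0.531, 0.002]
contact_force: [-0.2, -0.1, 6.6]
gripper_width: 0.149
grasp_force: 59.4
```

```bash
python3 -c "
from h import *
state()"
```

```text
t 2.9167 tcp [519.4  342.57  49.21] phi -25.800798654516754 toolz [ 0.  0. -1.] F [-0.24 -0.1   6.61] w 0.1488196748527438 g 59.42067503929138 q [ 0.46  0.7   1.46 -0.    0.98  0.91]
```

>>> {"name": "apply_moves", "arguments": {"steps": [{"offset": [0, 0, 1], "dr": [0, 0, 0]}, {"offset": [0, 0, 2.5], "dr": [0, 0, 0]}, {"offset": [-0.3, -1.5, 3], "dr": [0, 0, -1]}, {"offset": [-0.6, -3, 3], "dr": [0, 0, -2]}, {"offset": [-0.9, -4.5, 3], "dr": [0, 0, -3]}, {"offset": [-1.2, -6, 3], "dr": [0, 0, -4]}, {"offset": [-1.4, -7.5, 3], "dr": [0, 0, -5]}, {"offset": [-1.6, -9, 3], "dr": [0, 0, -6]}, {"offset": [-1.8, -10.2, 3], "dr": [0, 0, -7]}, {"offset": [-1.9, -11, 3], "dr": [0, 0, -7.7]}, {"offset": [-1.9, -11, 3], "dr": [0, 0, -7.7]}, {"offset": [-1.9, -11, 3], "dr": [0, 0, -7.7]}]}}

```text
time: 3.92
eef_pos: [471.0, 66.4, 122.9]
eef_rot: [-0.0, 0.988, 0.156, 0.0]
contact_force: [0.2, 0.2, -1.0]
gripper_width: 0.151
grasp_force: 58.6
```

```bash
python3 -c "
from h import *
import cv2
state()
im=viewer.capture('side');k=lambda a:cv2.resize(a,None,fx=6,fy=6,interpolation=cv2.INTER_CUBIC)
cv2.imwrite('pics/s3.png',k(im[160:260,245:345]))
cv2.imwrite('pics/t3.png',k(viewer.capture('top')[170:270,230:350]))"
```

```text
t 3.9167 tcp [471.01  66.38 122.91] phi -72.08259919957071 toolz [ 0.  0. -1.] F [ 0.21  0.17 -0.97] w 0.15128816879922752 g 58.62948775291443 q [-0.02  0.38  1.81  0.    0.95  1.24]
```

View pics/s3.png

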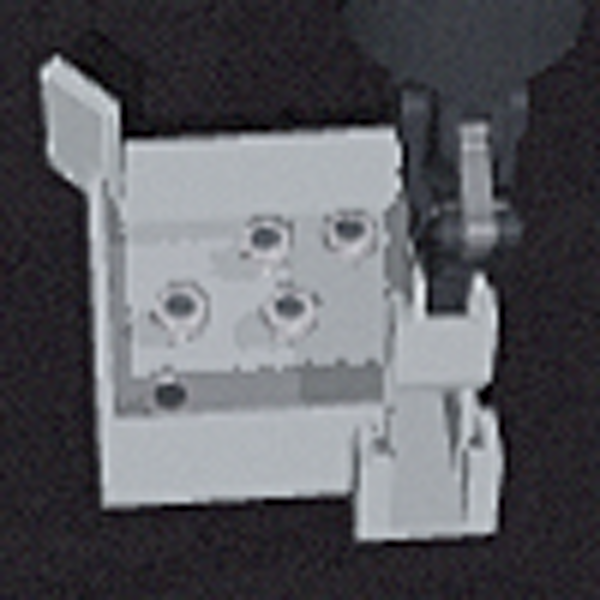

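The crop shows the gate above the pocket. Its outer face spans columns ≈393 to 497, with bottom foot corners at ≈(398,383) and (492,388). The pocket's outer corners are at (357,540) and (497,533).

```bash
python3 -c "
from h import *
np.set_printoptions(precision=1,suppress=True)
psi=np.radians(-72.0)
for z in (72,75,78):
  for d in(-1.5,0,1.5):
    p=[471+-np.sin(psi)*d,66.4+np.cos(psi)*d,psi]
    P=[(-4.5,-15.5,0),(-4.5,15.5,0),(-7,-18,8),(-7,18,8),(-7,-18,41),(-7,18,41)]
    uv=proj('side',T(p,P,z)); print(z,d,((uv-[245,160]+.5)*6-.5).ravel())
"
python3 - <<'E'
import cv2,numpy as np
a=cv2.imread('pics/s3.png')[240:420,370:520];
s=cv2.resize(a,None,fx=3.3,fy=3.3,interpolation=cv2.INTER_CUBIC)
t=cv2.imread('pics/t3.png')[:,:]
s=cv2.convertScaleAbs(s,alpha=1.6,beta=-90);cv2.imwrite('pics/c3.png',s);print(s.shape)
E
```

```text
72 -1.5 [479.6 390.4 393.3 395.3 488.9 380.9 387.9 386.7 495.  319.3 391.3 325.2]
72 0 [475.4 390.6 389.1 395.5 484.7 381.1 383.7 386.9 490.7 319.6 386.9 325.4]
72 1.5 [471.2 390.9 384.9 395.8 480.5 381.4 379.4 387.1 486.4 319.8 382.6 325.6]
75 -1.5 [480.1 385.  393.6 389.9 489.4 375.4 388.2 381.2 495.6 313.6 391.6 319.4]
75 0 [475.9 385.2 389.4 390.2 485.2 375.7 383.9 381.4 491.3 313.8 387.3 319.6]
75 1.5 [471.7 385.5 385.2 390.4 481.  375.9 379.7 381.7 487.  314.  382.9 319.9]
78 -1.5 [480.6 379.6 393.9 384.5 490.  369.9 388.5 375.7 496.2 307.8 391.9 313.6]
78 0 [476.4 379.8 389.7 384.7 485.8 370.2 384.2 376.  491.8 308.  387.6 313.8]
78 1.5 [472.2 380.  385.5 385.  481.5 370.4 380.  376.2 487.5 308.2 383.2 314.1]
(594, 495, 3)
```

View pics/c3.png

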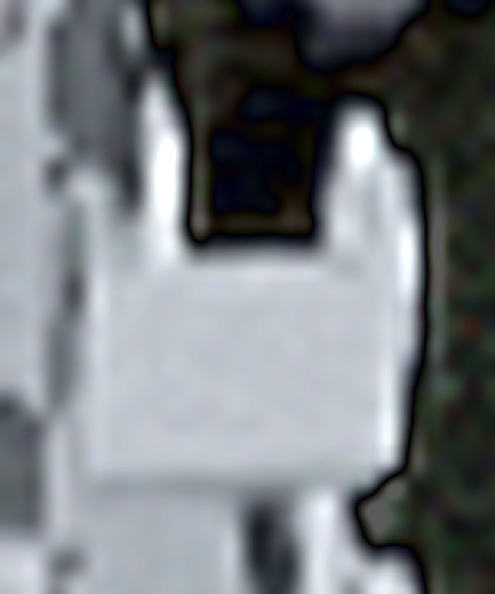

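The gate sits about 3 mm towards tray -y relative to the TCP. I'll correct that and lower it.

>>> {"name": "apply_moves", "arguments": {"steps": [{"offset": [0.11, 0.05, 0], "dr": [0, 0, 0]}, {"offset": [0.11, 0.05, -0.5], "dr": [0, 0, 0]}, {"offset": [0.11, 0.05, -1], "dr": [0, 0, 0]}, {"offset": [0.11, 0.05, -1.2], "dr": [0, 0, 0]}, {"offset": [0.11, 0.05, -1.4], "dr": [0, 0, 0]}, {"offset": [0.11, 0.05, -1.6], "dr": [0, 0, 0]}, {"offset": [0.11, 0.05, -1.7], "dr": [0, 0, 0]}, {"offset": [0.11, 0.05, -1.7], "dr": [0, 0, 0]}]}}

```text
time: 4.68
eef_pos: [473.6, 68.6, 79.7]
eef_rot: [-0.0, 0.988, 0.157, -0.0]
contact_force: [-0.6, 0.5, -1.0]
gripper_width: 0.152
grasp_force: 58.6
```

```bash
python3 -c "
from h import *
import cv2
state()
im=viewer.capture('side');k=lambda a,f:cv2.resize(a,None,fx=f,fy=f,interpolation=cv2.INTER_CUBIC)
x=np.zeros((600,800,3),np.uint8);x[:500,:500]=k(im[160:260,245:345],5)
x[:500,500:800]=k(im[205:255,305:335],10)
cv2.imwrite('pics/s4.png',x)"
```

```text
t 4.6833 tcp [473.59  68.58  79.74] phi -71.97995362929946 toolz [-0. -0. -1.] F [-0.6   0.48 -0.97] w 0.15184235379056768 g 58.635411858558655 q [-0.02  0.45  1.85 -0.    0.85  1.24]
```

View pics/s4.png

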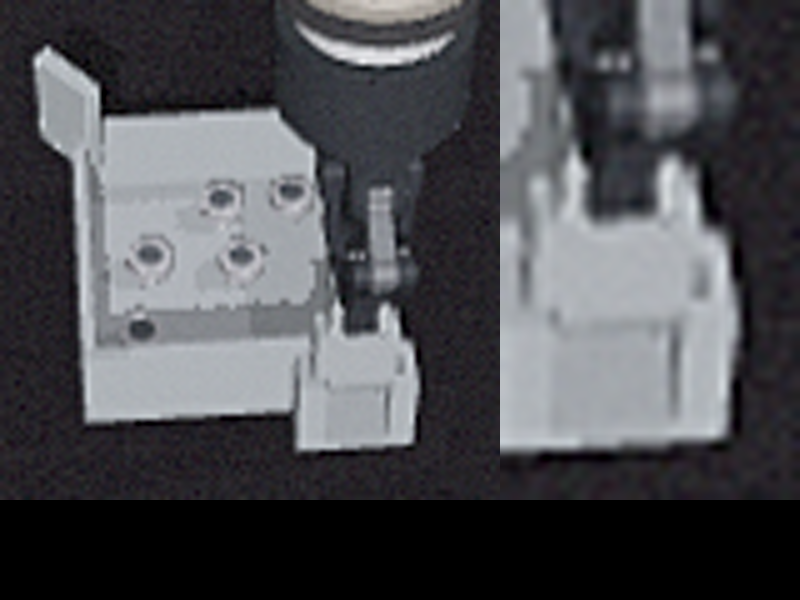

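The s4 crop shows the gate's foot inside the pocket, its lower edge at (620,320) in the right panel, with dark gaps on both sides and no contact force. I'll lower it home.

>>> {"name": "apply_moves", "arguments": {"steps": [{"offset": [0, 0, -0.3], "dr": [0, 0, 0]}, {"offset": [0, 0, -0.6], "dr": [0, 0, 0]}, {"offset": [0, 0, -0.8], "dr": [0, 0, 0]}, {"offset": [0, 0, -1.0], "dr": [0, 0, 0]}, {"offset": [0, 0, -1.1], "dr": [0, 0, 0]}, {"offset": [0, 0, -1.15], "dr": [0, 0, 0]}, {"offset": [0, 0, -1.2], "dr": [0, 0, 0]}, {"offset": [0, 0, -1.2], "dr": [0, 0, 0]}]}}

```text
time: 5.4
eef_pos: [474.1, 68.4, 52.9]
eef_rot: [0.0, 0.988, 0.157, 0.001]
contact_force: [-9.9, 0.7, 34.0]
gripper_width: 0.146
grasp_force: 63.8
```

>>> {"name": "apply_moves", "arguments": {"steps": [{"offset": [-0.05, 0, 0.05], "dr": [0, 0, 0]}, {"offset": [-0.08, -0.02, 0], "dr": [0, 0, 0]}, {"offset": [-0.08, -0.02, -0.05], "dr": [0, 0, 0]}, {"offset": [-0.08, -0.02, -0.05], "dr": [0, 0, 0]}, {"offset": [-0.08, -0.02, -0.05], "dr": [0, 0, 0]}]}}

```text
time: 5.82
eef_pos: [473.7, 68.2, 52.8]
eef_rot: [0.0, 0.988, 0.156, 0.003]
contact_force: [-8.7, 1.1, 41.9]
gripper_width: 0.153
grasp_force: 65.0
```

```bash
python3 -c "
from h import *
import cv2
state()
im=viewer.capture('side');k=lambda a,f:cv2.resize(a,None,fx=f,fy=f,interpolation=cv2.INTER_CUBIC)
cv2.imwrite('pics/s5.png',k(im[195:255,295:345],10))"
```

```text
t 5.8167 tcp [473.73  68.25  52.82] phi -72.00684678784886 toolz [ 0.01  0.   -1.  ] F [-8.7   1.08 41.87] w 0.15281543123781627 g 64.97434258460999 q [-0.02  0.49  1.88  0.    0.77  1.24]
```

z has stopped at 52.8, which matches the 49.2 measured on the bench plus the 4 mm pocket floor, so the gate is home. I'll ease off and release.

>>> {"name": "apply_moves", "arguments": {"steps": [{"offset": [0, 0, 0.08], "dr": [0, 0, 0]}, {"offset": [0, 0, 0.1], "dr": [0, 0, 0]}, {"offset": [0, 0, 0.1], "dr": [0, 0, 0]}]}}

```text
time: 6.12
eef_pos: [473.1, 68.1, 53.0]
eef_rot: [0.0, 0.988, 0.156, 0.002]
contact_force: [-1.7, 1.1, 16.7]
gripper_width: 0.154
grasp_force: 61.3
```

>>> {"name": "apply_moves", "arguments": {"steps": [{"offset": [0, 0, 0], "dr": [0, 0, 0]}, {"offset": [0, 0, 0], "dr": [0, 0, 0]}, {"offset": [0, 0, 0], "dr": [0, 0, 0]}, {"offset": [0, 0, 0], "dr": [0, 0, 0]}, {"offset": [0, 0, 0], "dr": [0, 0, 0]}, {"offset": [0, 0, 0.5], "dr": [0, 0, 0]}, {"offset": [0, 0, 1.5], "dr": [0, 0, 0]}, {"offset": [0, 0, 2.5], "dr": [0, 0, 0]}, {"offset": [0, 0, 3], "dr": [0, 0, 0]}], "fingers": 0.1}}

```text
time: 6.87
eef_pos: [472.6, 67.9, 128.5]
eef_rot: [0.0, 0.988, 0.156, 0.001]
contact_force: [0.9, 0.7, -0.1]
gripper_width: 0.551
grasp_force: 0.0
```

```bash
python3 -c "
from h import *
import cv2
state()
im=viewer.capture('side');k=lambda a,f:cv2.resize(a,None,fx=f,fy=f,interpolation=cv2.INTER_CUBIC)
x=np.zeros((600,800,3),np.uint8);x[:500,:500]=k(im[160:260,245:345],5)
x[:500,500:800]=k(im[205:255,305:335],10)
cv2.imwrite('pics/s6.png',x)"
```

```text
t 6.8667 tcp [472.63  67.87 128.51] phi -72.0043634539795 toolz [ 0. -0. -1.] F [ 0.89  0.7  -0.13] w 0.550516715092094 g 0.0 q [-0.02  0.37  1.8  -0.    0.97  1.24]
```

View pics/s6.png

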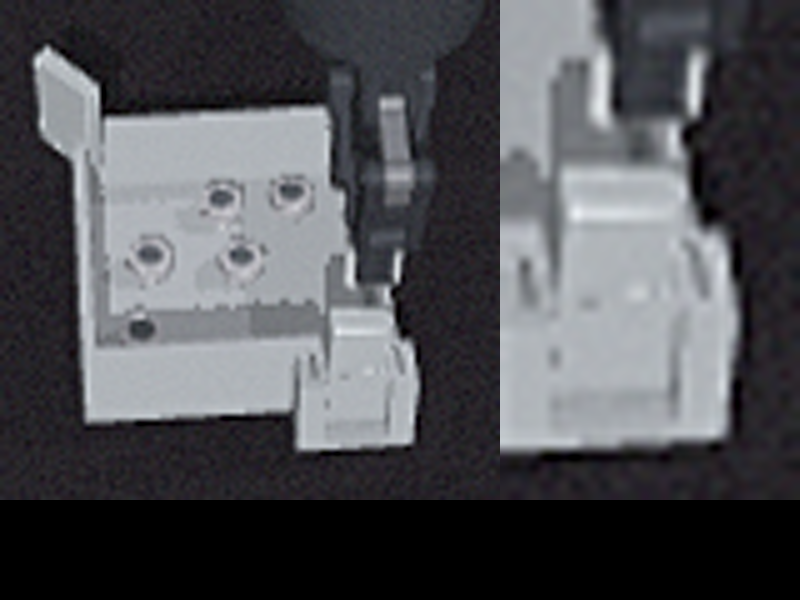

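The crop shows the gate seated in the pocket, lug top edge at about row 170-215 and a darker band at rows 390-420 (right panel), which I take to be its tapered foot. I'll check that against the projection of a home pose.

```bash
python3 -c "
from h import *
np.set_printoptions(precision=1,suppress=True)
p=[544.8,2.59,np.radians(-71.91)]
P=np.array([(-4.5,-15.5,0),(-4.5,15.5,0),(-7,-14,8),(-7,14,8),(-7,-13,71),(-7,13,71),(7,-13,71),(7,13,71)])
for z in(4,8,12): print(z,((proj('side',T(p,P+[-84,-50,z]))-[305,205]+.5)*10-.5+[500,0]).astype(int).tolist())
print('pocket floor outer edge',(proj('side',T(p,[(-98,-64,4),(-98,-36,4),(-98,-64,0)]))-[305,205]+.5)*10+[500,0])
"
```

```text
4 [[673, 395], [536, 403], [670, 383], [545, 390], [682, 203], [560, 210], [673, 153], [553, 160]]
8 [[674, 384], [537, 393], [671, 372], [546, 379], [683, 191], [561, 198], [674, 141], [554, 148]]
12 [[675, 374], [538, 382], [672, 361], [547, 368], [684, 179], [562, 186], [675, 129], [555, 136]]
pocket floor outer edge [[672.6 430.3]
 [548.5 437.8]
 [671.6 441. ]]
```

Rows and columns agree with the gate being home, about 1.5 mm off sideways, and the tray hasn't moved. Next, the tab.

>>> {"name": "apply_moves", "arguments": {"steps": [{"offset": [0.8, -0.6, 0.2], "dr": [0, 0, -1]}, {"offset": [1.6, -1.2, 0.2], "dr": [0, 0, -2]}, {"offset": [2.6, -1.9, 0.2], "dr": [0, 0, -3]}, {"offset": [3.5, -2.5, 0.2], "dr": [0, 0, -4]}, {"offset": [4.4, -3.1, 0.2], "dr": [0, 0, -5]}, {"offset": [5.3, -3.8, 0.2], "dr": [0, 0, -6]}, {"offset": [6.1, -4.3, 0.2], "dr": [0, 0, -7]}, {"offset": [6.53, -4.62, 0.2], "dr": [0, 0, -8]}, {"offset": [6.53, -4.62, 0], "dr": [0, 0, -8.3]}, {"offset": [6.53, -4.62, 0], "dr": [0, 0, -8.3]}, {"offset": [6.53, -4.62, 0], "dr": [0, 0, -8.3]}], "fingers": 0.4}}

```text
time: 7.83
eef_pos: [634.2, -47.5, 124.9]
eef_rot: [0.0, 0.962, -0.273, -0.001]
contact_force: [-0.1, -0.2, -0.2]
gripper_width: 0.7
grasp_force: 0.0
```

```bash
python3 -c "
from h import *
import cv2
state()
im=viewer.capture('side');k=lambda a,f:cv2.resize(a,None,fx=f,fy=f,interpolation=cv2.INTER_CUBIC)
t=viewer.capture('top')
x=np.zeros((500,800,3),np.uint8);x[:,:400]=k(im[130:230,225:305],5);x[:500,400:]=k(t[150:250,280:360],5)
cv2.imwrite('pics/s7.png',x)"
```

```text
t 7.8333 tcp [634.18 -47.5  124.93] phi -121.73293558349059 toolz [-0.  0. -1.] F [-0.07 -0.16 -0.23] w 0.6997469923412657 g 0.0 q [-0.2   0.64  1.34 -0.    1.17  1.93]
```

>>> {"name": "apply_moves", "arguments": {"steps": [{"offset": [0.05, 0, -0.8], "dr": [0, 0, 0]}, {"offset": [0.05, 0, -1.6], "dr": [0, 0, 0]}, {"offset": [0.05, 0, -2.2], "dr": [0, 0, 0]}, {"offset": [0.05, 0, -2.7], "dr": [0, 0, 0]}, {"offset": [0.05, 0, -2.9], "dr": [0, 0, 0]}, {"offset": [0.05, 0, -2.9], "dr": [0, 0, 0]}]}}

```text
time: 8.43
eef_pos: [635.5, -47.3, 52.8]
eef_rot: [0.0, 0.962, -0.274, -0.001]
contact_force: [-0.2, 0.4, 0.7]
gripper_width: 0.701
grasp_force: 0.0
```

>>> {"name": "apply_moves", "arguments": {"steps": [{"offset": [0, 0, 0], "dr": [0, 0, 0]}, {"offset": [0, 0, 0], "dr": [0, 0, 0]}, {"offset": [0, 0, 0], "dr": [0, 0, 0]}, {"offset": [0, 0, 0], "dr": [0, 0, 0]}, {"offset": [0, 0, 0], "dr": [0, 0, 0]}, {"offset": [0, 0, 0], "dr": [0, 0, 0]}, {"offset": [0, 0, 0], "dr": [0, 0, 0]}, {"offset": [0, 0, 0], "dr": [0, 0, 0]}, {"offset": [0, 0, 0], "dr": [0, 0, 0]}, {"offset": [0, 0, 0], "dr": [0, 0, 0]}], "fingers": -1}}

```text
time: 9.27
eef_pos: [636.8, -47.8, 54.9]
eef_rot: [0.0, 0.962, -0.274, 0.001]
contact_force: [-0.6, 1.1, 5.6]
gripper_width: 0.103
grasp_force: 61.1
```

```bash
python3 -c "
from h import *
from scipy.spatial.transform import Rotation as R
state()
heel=np.array([442.1,72.2,0]);tcp=np.array([635,-47.5,53.]);tab=np.array([635.9,-47.6,0])
k=np.cross([0,0,1],heel-tab);k/=np.linalg.norm(k);print(k)
for a in range(0,34,3):
  d=R.from_rotvec(k*np.radians(a)).apply(tcp-heel)+heel-tcp;print(a,(d/25).round(2).tolist(),(k*a/6).round(2).tolist())
"
```

```text
t 9.2667 tcp [636.82 -47.79  54.88] phi -121.79434483701944 toolz [ 0. -0. -1.] F [-0.62  1.06  5.57] w 0.10340015402010025 g 61.14927291870117 q [-0.19  0.72  1.4  -0.    1.03  1.93]
[-0.53 -0.85  0.  ]
0 [0.0, 0.0, 0.0] [-0.0, -0.0, 0.0]
3 [-0.1, 0.06, 0.47] [-0.26, -0.43, 0.0]
6 [-0.23, 0.14, 0.94] [-0.53, -0.85, 0.0]
9 [-0.38, 0.23, 1.39] [-0.79, -1.28, 0.0]
12 [-0.54, 0.34, 1.84] [-1.05, -1.7, 0.0]
15 [-0.73, 0.45, 2.28] [-1.31, -2.13, 0.0]
18 [-0.94, 0.58, 2.7] [-1.58, -2.55, 0.0]
21 [-1.16, 0.72, 3.11] [-1.84, -2.98, 0.0]
24 [-1.4, 0.87, 3.51] [-2.1, -3.4, 0.0]
27 [-1.66, 1.03, 3.89] [-2.37, -3.83, 0.0]
30 [-1.94, 1.2, 4.26] [-2.63, -4.25, 0.0]
33 [-2.23, 1.38, 4.6] [-2.89, -4.68, 0.0]
```

>>> {"name": "apply_moves", "arguments": {"steps": [{"offset": [-0.05, 0.03, 0.23], "dr": [-0.13, -0.21, 0]}, {"offset": [-0.1, 0.06, 0.47], "dr": [-0.26, -0.43, 0]}, {"offset": [-0.16, 0.1, 0.7], "dr": [-0.4, -0.64, 0]}, {"offset": [-0.23, 0.14, 0.94], "dr": [-0.53, -0.85, 0]}, {"offset": [-0.3, 0.18, 1.17], "dr": [-0.66, -1.07, 0]}, {"offset": [-0.38, 0.23, 1.39], "dr": [-0.79, -1.28, 0]}, {"offset": [-0.46, 0.28, 1.62], "dr": [-0.92, -1.49, 0]}, {"offset": [-0.54, 0.34, 1.84], "dr": [-1.05, -1.7, 0]}, {"offset": [-0.63, 0.4, 2.06], "dr": [-1.18, -1.92, 0]}, {"offset": [-0.73, 0.45, 2.28], "dr": [-1.31, -2.13, 0]}, {"offset": [-0.73, 0.45, 2.28], "dr": [-1.31, -2.13, 0]}, {"offset": [-0.73, 0.45, 2.28], "dr": [-1.31, -2.13, 0]}]}}

```text
time: 10.27
eef_pos: [617.5, -36.1, 110.5]
eef_rot: [0.035, 0.954, -0.272, 0.125]
contact_force: [0.1, -0.9, -2.8]
gripper_width: 0.102
grasp_force: 60.0
```

```bash
python3 -c "
from h import *
state()"
```

```text
t 10.2667 tcp [617.45 -36.11 110.55] phi -121.78387762745204 toolz [ 0.22 -0.14 -0.97] F [ 0.06 -0.86 -2.82] w 0.10222288602485054 g 60.04717469215393 q [-0.13  0.52  1.63 -0.16  0.75  2.1 ]
```

>>> {"name": "apply_moves", "arguments": {"steps": [{"offset": [-0.1, 0.06, 0.21], "dr": [-0.13, -0.21, 0]}, {"offset": [-0.21, 0.13, 0.42], "dr": [-0.27, -0.42, 0]}, {"offset": [-0.32, 0.2, 0.63], "dr": [-0.4, -0.64, 0]}, {"offset": [-0.43, 0.27, 0.83], "dr": [-0.53, -0.85, 0]}, {"offset": [-0.55, 0.34, 1.03], "dr": [-0.66, -1.06, 0]}, {"offset": [-0.67, 0.42, 1.23], "dr": [-0.79, -1.27, 0]}, {"offset": [-0.8, 0.5, 1.42], "dr": [-0.93, -1.49, 0]}, {"offset": [-0.93, 0.58, 1.61], "dr": [-1.06, -1.7, 0]}, {"offset": [-1.07, 0.66, 1.8], "dr": [-1.19, -1.91, 0]}, {"offset": [-1.21, 0.75, 1.98], "dr": [-1.32, -2.12, 0]}, {"offset": [-1.4, 0.87, 2.2], "dr": [-1.49, -2.41, 0]}, {"offset": [-1.4, 0.87, 2.2], "dr": [-1.49, -2.41, 0]}]}}

```text
time: 11.27
eef_pos: [581.9, -14.2, 165.4]
eef_rot: [0.075, 0.925, -0.263, 0.265]
contact_force: [-0.3, 0.7, -3.8]
gripper_width: 0.103
grasp_force: 60.1
```

>>> {"name": "apply_moves", "arguments": {"steps": [{"offset": [0, 0, 0], "dr": [0, 0, 0]}, {"offset": [0, 0, 0], "dr": [0, 0, 0]}, {"offset": [0, 0, 0], "dr": [0, 0, 0]}, {"offset": [0, 0, 0], "dr": [0, 0, 0]}, {"offset": [0, 0, 0], "dr": [0, 0, 0]}, {"offset": [0, 0, 0], "dr": [0, 0, 0]}, {"offset": [0, 0, 0], "dr": [0, 0, 0]}, {"offset": [0, 0, 0], "dr": [0, 0, 0]}, {"offset": [0, 0, 0], "dr": [0, 0, 0]}, {"offset": [0, 0, 0], "dr": [0, 0, 0]}, {"offset": [0, 0, 0], "dr": [0, 0, 0]}, {"offset": [0, 0, 0], "dr": [0, 0, 0]}]}}

```text
time: 12.27
eef_pos: [582.9, -14.6, 165.8]
eef_rot: [0.075, 0.924, -0.263, 0.265]
contact_force: [-0.2, -0.3, -4.0]
gripper_width: 0.101
grasp_force: 60.1
```

```bash
python3 -c "
from h import *
import cv2
state()
im=viewer.capture('side');k=lambda a,f:cv2.resize(a,None,fx=f,fy=f,interpolation=cv2.INTER_CUBIC)
x=np.zeros((600,800,3),np.uint8);x[:600,:]=k(im[130:280,200:400],4)
cv2.imwrite('pics/s8.png',x)"
```

```text
t 12.2667 tcp [582.92 -14.62 165.81] phi -121.7759739607395 toolz [ 0.45 -0.28 -0.85] F [-0.2  -0.32 -4.04] w 0.10136048077156945 g 60.052987933158875 q [-0.01  0.34  1.89 -0.61  0.5   2.59]
```

View pics/s8.png

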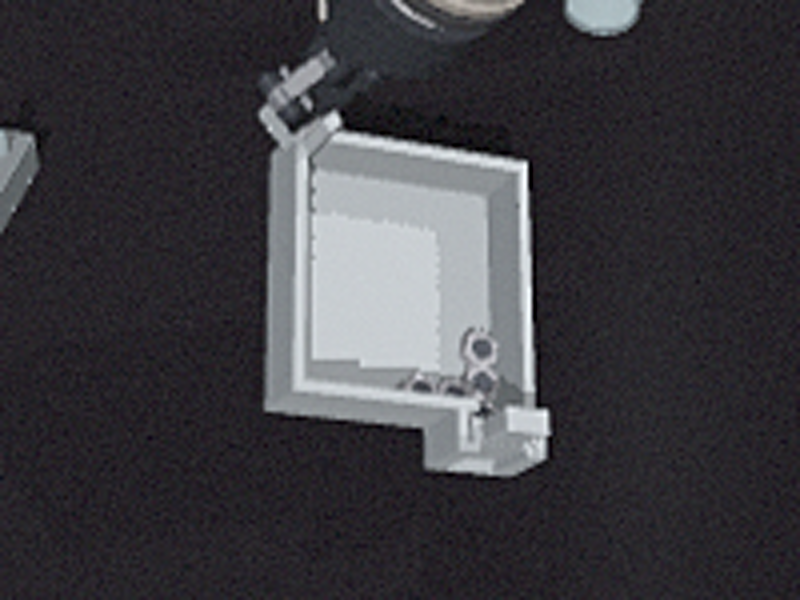

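The tray is tilted in the gripper. Nut bores show at (482,347), (483,382), (455,387) and (422,383), a fifth nut is partly hidden near (485,408), and the gate's lug is at (527,420). I'll compute positions in the tray frame.

```bash
python3 -c "
from h import *
from scipy.spatial.transform import Rotation as R
np.set_printoptions(precision=1,suppress=True)
heel=np.array([442.1,72.2,0]);p=[544.8,2.59,np.radians(-71.91)]
k=np.array([-.53,-.85,0]);k/=np.linalg.norm(k);Rt=R.from_rotvec(k*np.radians(32))
def pr(P): return (proj('side',Rt.apply(T(p,P)-heel)+heel)-[200,130]+.5)*4-.5
print('rim',pr([(75,-70,45),(-75,70,45),(-75,70,0),(-98,-24,0),(-98,-76,0)]))
print('gate lug top corners home',pr(np.array([(-7,-13,71),(-7,13,71),(7,13,71),(7,-13,71)])+[-84,-50,4]))
print('gate 10mm out',pr(np.array([(-7,-13,71),(-7,13,71),(7,13,71),(7,-13,71)])+[-84,-50,14]))
for uv in [(482,347),(483,382),(455,387),(422,383),(485,408)]:
  s=least_squares(lambda v:pr([(v[0],v[1],14)])[0]-uv,[-40,-40]).x;print(uv,s,'dist',np.linalg.norm(s-[-69,-64]))
"
```

```text
rim [[528.1 160.8]
 [293.3 388.2]
 [265.  408.9]
 [424.9 466.3]
 [509.3 474.6]]
gate lug top corners home [[551.1 430.1]
 [506.4 425.2]
 [505.8 399.1]
 [550.3 404.2]]
gate 10mm out [[560.2 425.7]
 [515.2 420.7]
 [514.5 394.4]
 [559.3 399.6]]
(482, 347) [-29.4 -53.6] dist 40.93003081917825
(483, 382) [-49.9 -53.8] dist 21.626969433956486
(455, 387) [-54.7 -36.5] dist 30.989113728454765
(422, 383) [-54.6 -16.4] dist 49.68658117008758
(485, 408) [-64.9 -54.8] dist 10.10956874340231
```

The tray model matches the picture. All the nuts are within 50 mm of the corner and the gate is home, so I'm handing in.

```bash
python3 -c "
from plant import workorder
print(workorder.job_done())"
```

```text
the job is handed in; nothing more can be done
None
```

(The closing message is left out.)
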